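Prove the trip, then hold the valve cover against the sprung fence

TASK

Before I run the power driver, prove its trip box: press the red test button so that the yellow lever drops, let the button go, and lift the lever all the way back up. Then bring the grey valve cover over to the sprung fence and, with it flat on the bench, one end flush against the stop plate and centred on it, push until the red pointer stands in the green band, never driving the plate to the end of its travel. Finish while still holding it there with a steady push for me to fasten, and leave everything else on the bench where it is.

Things in the scene. Friction and masses are not known exactly. Their poses are not given: they have to be found in the camera images.
- cover: Grey cast valve cover, loose, 0.3 to 0.5 kg. Body 110 (x) by 54 (y) by 40 mm high with upright walls and flat ends; along each long side a flange 7 mm high widens it to 66 mm; a black cap (diameter 28) tops it at 49 mm. Origin: centre of the underside. Its two ends (+x and -x) are alike and either may face the fence. Grip it across y on the 54 mm body, above the flanges.
- fence: Blue fixed fence, bolted down. The robot's side is its -x side; pushing goes along its +x. Origin: on the bench below the middle of the stop plate's front face when that is unloaded. Behind the stop plate stands a block (x 110 to 152 mm, 110 mm wide at its foot, 53 mm high) carrying a white scale at x 20 to 112 mm, z 62 to 66 mm, 40 mm wide, with the green band.
- stop (a joint): Travel of the steel stop plate from its rest, along fence +x, in m: 0 unloaded, 0.040 at the end of its travel. Spring of 450 N/m, no preload. The red pointer (x 30 mm at rest) moves with it and stands in the green band from 0.014 to 0.026 (band at x 44 to 56 mm), that is about 6 to 12 N; aim for the middle, 0.020, 9 N.
- stop_face (a point): Middle of the front face of the stop plate (76 mm wide in y, from 2 to 50 mm above the bench), moves with the plate.
- trip: Grey trip box, fixed, 100 (x) by 80 (y) by 90 mm high, origin at the centre of its underside. Its lever comes out of its -x side, which faces roughly the robot.
- test (a joint): Travel of the red test button in m: 0 released, 0.007 fully down. It springs back; pressing it home takes about 4 to 6 N. Its stem pushes the lever down: the lever drops fully during the button's stroke and stays down when the button is let go.
- test_top (a point): Centre of the top of the red button (diameter 24 mm, standing 16 mm above the box), pressed straight down; moves with the button.
- lever (a joint): Angle of the trip lever in rad: 0 fully up (as at the start), 0.6 fully dropped. A light friction hinge; it stays where it is left.
- lever_hinge (a point): Lever's hinge, inside the box; the lever turns about the box's y axis through this point.
- lever_grip (a point): Centre of the yellow grip of the lever: 14 mm wide in the box's y, 14 mm thick, 36 mm along the lever, 82 mm from the hinge. Moves with the lever: at 0 it stands 20 mm above the hinge, at 0.6 28 mm below it (32 mm above the bench). It can be pinched across y from above, or lifted from beneath.
- lap: Pitted dark iron lap, loose disc of diameter 90, 22 mm high; origin under its centre. Leave alone.
- spring_cup: Nickel-plated valve spring cup, loose, diameter 38, 26 mm high; origin under its centre. Leave alone.
- mallet: Walnut mallet, loose, head 62 by 105 by 62 mm high, handle 200 mm long towards its -x; origin under the head's centre. Leave alone.
- tin: Green-banded tin of lapping paste, loose, diameter 66, 42 mm high; origin under its centre. Leave alone.
- driver: Blue power driver lying down, loose, 220 mm long along its x (from -100 to 120 mm), 48 mm high. Leave alone.

How it is judged:
By the outcome, as a careful person would: the job done as asked, in the order asked, and still so for the second after the job is handed in, while the arm keeps its last pose, push and grip.
It also fails if it takes over 67 s, if anything falls off the work surface, if the arm or the gripper's body presses on something with over 40 N, if the wrist force passes 120 N, or if a joint passes its speed limit or range.

ROBOT

A 6-joint arm with a two-finger parallel gripper is mounted at the origin on the work surface. World frame = base frame: x ahead of the robot, y to its left, z up, the work surface at z = 0. Lengths are in m, angles in rad, forces in N, time in s.
With the tool pointing down it reaches from about 0.3 to 0.775 m from the base axis. Payload 14.6 kg.
Tool frame: the origin (TCP) lies on the mounting face of the last link; the fingertips stand 199 mm ahead of it and the grasp point (between the pads) lies 180 mm ahead of it; z points along the fingers, y is the line along which they close (so a half turn about z gives the same grasp; the last joint's range is limited). The gripper opens to 94 mm and grips with 3 to 60 N. Pads are 16 mm wide; open, the fingers measure 119 mm over their backs; the gripper's body (75 mm by 177 mm) begins 78 mm behind the grasp point.
Start: joints at [1.245, 0.3, 1.521, -0, 1.321, -0.067], TCP at [0.141, 0.532, 0.405] pointing down, gripper open.
Joint ranges: [-3.03, 3.03], [-0.79, 2.21], [0.23, 2.52], [-1.04, 4.18], [0, 3.07], [-2.55, 2.55]. Speed limits (rad/s): [2.22, 2.22, 2.57, 3.14, 3.14, 3.14].

INTERFACE

Orientations are given as [roll, pitch, yaw] about the fixed x, y, z axes, in that order (R = Rz(yaw) Ry(pitch) Rx(roll)).
In Python, from station import telemetry, cams, workorder, finder gives the robot as it stands.
- The arm moves only by the tool jog_arm, never from a script. Its argument "rows" is a list of rows, each an object with "gripper": the finger opening in m, from 0 to 0.094; "slide": the shift along the tool's x, y, z in m, a list of three; "spin": the turn about the tool's z in rad. In form: [{"gripper": gripper, "slide": [tx, ty, tz], "spin": spin}, ...]. A call has 1 to 8 rows; each row is the pose to reach, as a shift and turn from the pose commanded when the call began, along the tool's axes at that moment; what a row does not reach only later rows make up. A row lasts 1/10 s, in which the tool goes at most 50 mm and 8.59 degrees, less where a joint would pass 70% of its speed; a pose out of reach is approached as far as the arm can. A call with a gripper value outside its range is refused whole. The fingers move at their own pace and stop on an object; "squeeze" is the grip in N (left out, the last holds). Time passes only in rows, so rows that repeat a pose let the fingers close. It gives the time, the measured TCP pose, the force, the opening and the grip force at its end, in the units of the state.
- telemetry.get_obs(): the state, without advancing time (a new reading comes with each control period).
- cams.camera(name): name is "side" or "top" or "wrist"; returns (picture, depth): 400x640x3 uint8, red, green, blue; 400x640 float32, m along the optical axis (not along the pixel's ray), 0 where there is no reading.
- cams.camera_info(name): a dict with "camera_matrix" (3x3 intrinsics, pixels), "k1" (the pictures are not rectified: a ray, as slopes to the right and down, at radius r is drawn at 1 + k1 r^2 times it, then the intrinsics apply), "R" (3x3) and "t" (3): a world point X has camera coordinates R X + t; the wrist camera has in their place "tool_from_camera" (4x4, takes a point from camera to tool coordinates, whose origin is the TCP and whose axes are the flange's). Camera axes: x right, y down, z forward; pixel columns grow to the right and rows downward; lengths in m; the calibration is good to about 2 mm. A picture is of the moment at which its call begins: read the wrist's pose just before it. camera_info takes no time and is no camera call.
- workorder.hand_in(): hands the job in; it is judged then, once.
Trained networks look in the newest picture that a camera, given by its name, has taken for a name from the list of things; names that differ only in an ending like _2 or _b are one class to them, and where a whole thing is asked for, a point or a joint stands for the part that bears it (a point fixed in the world has none). Each returns a list of dicts, best first, with "confidence" (0 to 1); they miss things now and then, are a little off and sometimes report something else, mostly with a low value. They report only what shows in the picture. A call takes as long as a camera call.
- finder.find_in(target, camera): "point" ([x, y, z] in m, in world coordinates, good to about 4 mm: the middle of the surface that is visible of it).
- finder.masks_of(target, camera): "region" (400x640 bool, what is visible of it).
The state is a dict: "time_s": time; "qpos": joint angles; "joint_vel": joint speeds; "tau": joint torques, N m; "ee_pos": TCP position; "eef_rot": TCP orientation; "force": force on the tool from outside, world axes, zero at the start; "moment": the same for the moment, N m; "grip_width": finger opening in m; "grip_force": force on a finger pad.
Only numpy, scipy, OpenCV 4.12 (cv2) and the standard library are available. Lean on these libraries where they do the work, as an engineer would, in place of code of your own. Each camera call takes 0.05 s, during which the arm holds its last target. There are 200 camera calls.

## Working session

There is one attempt and no reset: what is moved stays moved. The work goes in short steps, Python scripts to look and compute and a tool call to move; the robot and the scene stay as the last step left them, time stands still between calls to the robot, and variables do not carry over. Pictures are saved under pics/ and viewed, at most 13 in all, crops included, and the job is handed in when it is done.

Besides the shell and the picture viewer there is one more tool, called after "Call:" as name(argument=value, ...) on one line, values as JSON. jog_arm: Moves the arm, as the interface text tells. Its arguments: {"type":"object","properties":{"rows":{"type":"array","items":{"type":"object","properties":{"gripper":{"type":"number"},"slide":{"type":"array","items":{"type":"number"}},"spin":{"type":"number"}}}},"squeeze":{"type":"number"}},"required":["rows"]}

```bash
mkdir -p pics; ls; cat > h.py <<'E'
import numpy as np, cv2
from scipy.spatial.transform import Rotation as Ro
from station import telemetry, cams, workorder, finder
def save(n,p): cv2.imwrite(p,cv2.cvtColor(n,cv2.COLOR_RGB2BGR))
def cloud(cam,depth,obs=None):
    i=cams.camera_info(cam);K=np.array(i["camera_matrix"]);k1=i["k1"]
    v,u=np.mgrid[0:400,0:640]
    xd=(u-K[0,2])/K[0,0];yd=(v-K[1,2])/K[1,1]
    x,y=xd.copy(),yd.copy()
    for _ in range(10):
        s=1+k1*(x*x+y*y);x,y=xd/s,yd/s
    P=np.stack([x*depth,y*depth,depth],-1)
    if "R" in i: return (P-np.array(i["t"]))@np.array(i["R"])
    T=np.array(i["tool_from_camera"]);P=P@T[:3,:3].T+T[:3,3]
    return P@Ro.from_euler("xyz",obs["eef_rot"]).as_matrix().T+np.array(obs["ee_pos"])
E
python3 - <<'E'
from h import *
o=telemetry.get_obs();print({k:np.round(v,3) for k,v in o.items()})
ims=[]
for c in ["side","top"]:
    im,d=cams.camera(c);save(im,f"pics/{c}0.png")
    np.savez(f"{c}0.npz",im=im,P=cloud(c,d),d=d)
    for n in ["cover","fence","stop","stop_face","trip","test","lever","lap","spring_cup","mallet","tin","driver"]:
        try:r=finder.find_in(n,c);print(c,n,[(np.round(q["point"],3).tolist(),round(q["confidence"],2)) for q in r[:2]])
        except Exception as e: print(c,n,e)
print(telemetry.get_obs()["time_s"])
E
```

```text
pics
{'time_s': np.float64(0.0), 'qpos': array([ 1.245,  0.301,  1.522, -0.   ,  1.321, -0.067]), 'joint_vel': array([-0.001, -0.001,  0.   ,  0.001, -0.001,  0.   ]), 'tau': array([-1.0000e-03, -5.3181e+01, -3.5273e+01,  7.1000e-02,  2.4000e-02,
       -0.0000e+00]), 'ee_pos': array([0.141, 0.532, 0.404]), 'eef_rot': array([-3.14 , -0.   ,  2.883]), 'force': array([-0.244,  0.907,  0.541]), 'moment': array([ 0.042,  0.013, -0.005]), 'grip_force': np.float64(0.0), 'grip_width': np.float64(0.094)}
side cover [([0.486, -0.329, 0.037], 0.97)]
side fence [([0.749, -0.066, 0.032], 0.94)]
side stop [([0.706, -0.069, 0.028], 0.85)]
side stop_face [([0.705, -0.067, 0.029], 0.74)]
side trip [([0.584, 0.208, 0.067], 0.73)]
side test [([0.564, 0.229, 0.11], 0.6)]
side lever []
side lap [([0.391, 0.023, 0.021], 0.65)]
side spring_cup [([0.672, -0.238, 0.019], 0.48)]
side mallet [([0.649, -0.399, 0.038], 0.8)]
side tin [([0.358, 0.339, 0.03], 0.9), ([0.705, -0.065, 0.027], 0.2)]
side driver [([0.683, 0.314, 0.03], 0.77)]
top cover [([0.487, -0.298, 0.041], 0.75)]
top fence [([0.752, -0.046, 0.049], 0.78)]
top stop [([0.7, -0.037, 0.037], 0.57)]
top stop_face [([0.698, -0.039, 0.035], 0.57)]
top trip [([0.58, 0.229, 0.088], 0.61), ([0.559, 0.236, 0.105], 0.59)]
top test [([0.562, 0.232, 0.107], 0.49)]
top lever [([0.509, 0.217, 0.084], 0.6), ([0.586, 0.23, 0.09], 0.18)]
top lap [([0.391, 0.037, 0.018], 0.92)]
top spring_cup [([0.679, -0.249, 0.018], 0.46)]
top mallet [([0.652, -0.379, 0.058], 0.8)]
top tin [([0.355, 0.359, 0.042], 0.89)]
top driver [([0.667, 0.366, 0.035], 0.94)]
1.3
```

```bash
python3 -c "
import numpy as np
from h import cams
i=cams.camera_info('wrist');print(i)"
```

```text
{'camera_matrix': array([[348.54567602,   0.        , 320.85053784],
       [  0.        , 348.54567602, 198.57945971],
       [  0.        ,   0.        ,   1.        ]]), 'k1': 0.0007391904187329711, 'tool_from_camera': array([[-1.37100039e-03, -9.62517482e-01, -2.71216182e-01,
         8.02349497e-02],
       [ 9.99998885e-01, -1.15908936e-03, -9.41518659e-04,
        -7.97170918e-04],
       [ 5.91864378e-04, -2.71217171e-01,  9.62517998e-01,
         1.92881242e-02],
       [ 0.00000000e+00,  0.00000000e+00,  0.00000000e+00,
         1.00000000e+00]])}
```

View pics/top0.png

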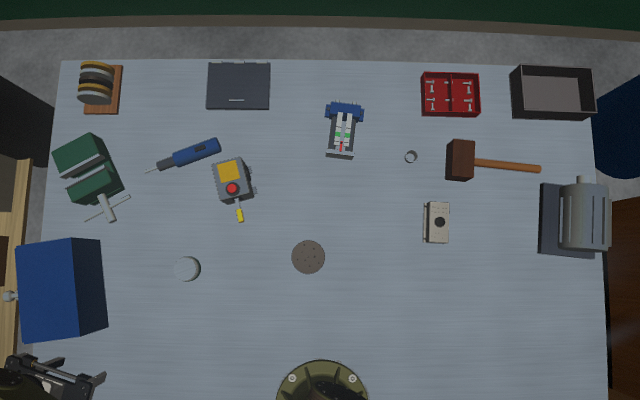

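View pics/side0.png

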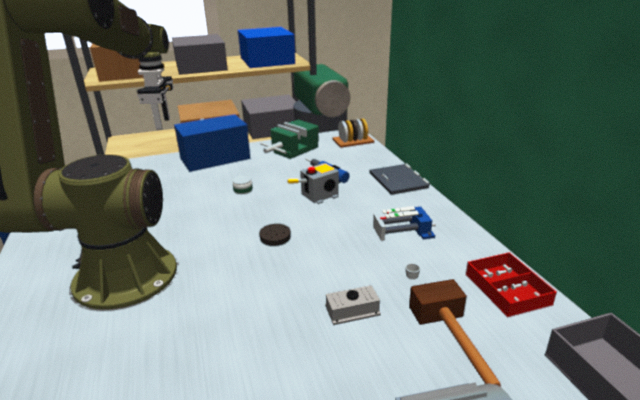

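The top view shows the trip box at (233,180) with its button at (232,188) and yellow grip at (240,214). The cover is at (437,222) and the fence at (342,130). Next I'll get rough yaws.

```bash
python3 - <<'E'
from h import *
D=np.load("top0.npz");P=D["P"];im=D["im"]
def rect(n,zlo,zhi,box,cond=None):
    m=(P[...,2]>zlo)&(P[...,2]<zhi)&(P[...,0]>box[0])&(P[...,0]<box[1])&(P[...,1]>box[2])&(P[...,1]<box[3])
    if cond is not None:m&=cond
    q=P[m][:,:2].astype(np.float32);r=cv2.minAreaRect(q*1000);print(n,len(q),r,"z med",np.median(P[m][:,2]),q.mean(0))
rect("cover",0.03,0.06,(.4,.57,-.4,-.2))
rect("trip top",0.08,0.1,(.5,.68,.14,.32))
h=cv2.cvtColor(im,cv2.COLOR_RGB2HSV).astype(int)
red=((h[...,0]<8)|(h[...,0]>172))&(h[...,1]>150)&(h[...,2]>90)
yel=(h[...,0]>20)&(h[...,0]<34)&(h[...,1]>150)&(h[...,2]>90)
rect("red",0.05,0.15,(.5,.68,.14,.32),red)
rect("yel",0.05,0.15,(.4,.55,.14,.32),yel)
rect("fence plate",0.03,0.07,(.66,.72,-.12,.05))
rect("fence",0.02,0.08,(.66,.9,-.14,.07))
rect("scale",0.058,0.08,(.66,.9,-.14,.07))
i=cams.camera_info("top");print(np.round(i["R"],3),i["t"])
E
```

```text
cover 834 ((488.9683837890625, -307.3819580078125), (55.7903938293457, 111.01022338867188), 87.70467376708984) z med 0.041228761245629006 [ 0.48774076 -0.30666983]
trip top 1136 ((570.0670166015625, 237.31375122070312), (145.22537231445312, 77.9034194946289), 16.60149383544922) z med 0.09128393830978297 [0.58895296 0.24197412]
red 68 ((562.4310913085938, 236.75257873535156), (20.23380470275879, 24.370580673217773), 1.8902149200439453) z med 0.10629961807829102 [0.56287193 0.23541492]
yel 61 ((497.1717529296875, 216.07565307617188), (33.42169189453125, 11.319212913513184), 17.641155242919922) z med 0.08765092216643854 [0.49640232 0.21558855]
fence plate 436 ((692.9559936523438, -41.218162536621094), (73.9986801147461, 55.32559585571289), 88.37031555175781) z med 0.05011441255552537 [ 0.6901494  -0.04344642]
fence 1342 ((748.9038696289062, -49.774986267089844), (84.27848815917969, 164.08790588378906), 83.47807312011719) z med 0.051710487049457604 [ 0.7430588 -0.048214 ]
scale 430 ((747.6732177734375, -41.42955780029297), (67.53500366210938, 117.06983947753906), 76.9178695678711) z med 0.06670399408449963 [ 0.7419121  -0.04868161]
[[ 0.012 -1.     0.01 ]
 [-0.991 -0.013 -0.135]
 [ 0.135 -0.009 -0.991]] [0.01279377 0.53853161 1.0381023 ]
```

```bash
cat >> h.py <<'E'
def go(x,y,z,yaw):
    o=telemetry.get_obs();R=Ro.from_euler("xyz",o["eef_rot"]).as_matrix()
    d=R.T@(np.array([x,y,z])-o["ee_pos"]);dy=(yaw-o["eef_rot"][2]+np.pi)%(2*np.pi)-np.pi
    print("t",round(o["time_s"],2),"pos",np.round(o["ee_pos"],4),"rot",np.round(o["eef_rot"],4),"F",np.round(o["force"],1),"q",np.round(o["qpos"],2),"grip",o["grip_width"],o["grip_force"])
    print("slide",np.round(d,4),"spin",round(-dy,4))
E
python3 -c "
from h import *
go(.53,.226,.40,3.439)"
```

```text
t 1.3 pos [0.1407 0.5317 0.4046] rot [-3.1415 -0.      2.8828] F [0.2 0.7 0.3] q [ 1.25  0.3   1.52  0.    1.32 -0.07] grip 0.09427088397408614 0.0
slide [-0.4545 -0.1959  0.0046] spin -0.5562
```

Call:
jog_arm(rows=[{"gripper": 0.0,"slide": [-0.0455,-0.0196,0],"spin": -0.1},{"gripper": 0.0,"slide": [-0.091,-0.039,0],"spin": -0.2},{"gripper": 0.0,"slide": [-0.136,-0.059,0],"spin": -0.3},{"gripper": 0.0,"slide": [-0.182,-0.078,0],"spin": -0.4},{"gripper": 0.0,"slide": [-0.227,-0.098,0],"spin": -0.5},{"gripper": 0.0,"slide": [-0.273,-0.118,0],"spin": -0.556},{"gripper": 0.0,"slide": [-0.318,-0.137,0],"spin": -0.556},{"gripper": 0.0,"slide": [-0.364,-0.157,0],"spin": -0.556}])

```text
time_s: 2.1
ee_pos: [0.4536, 0.2853, 0.4049]
eef_rot: [3.141, 0.0, -2.844]
force: [0.4, 0.8, 0.0]
grip_width: 0.0333
grip_force: 0.0
```

```bash
python3 -c "
from h import *
go(.53,.226,.40,3.439)"
```

```text
t 2.1 pos [0.4536 0.2853 0.4049] rot [ 3.1414e+00  4.0000e-04 -2.8442e+00] F [0.4 0.8 0. ] q [ 0.49  0.27  1.56  0.    1.31 -1.38] grip 0.033307171034539416 0.0
slide [-0.0556 -0.0791  0.0049] spin -0.0001
```

Call:
jog_arm(rows=[{"gripper": 0.0,"slide": [-0.028,-0.04,0],"spin": 0},{"gripper": 0.0,"slide": [-0.055,-0.079,0],"spin": 0},{"gripper": 0.0,"slide": [-0.055,-0.079,0],"spin": 0},{"gripper": 0.0,"slide": [-0.055,-0.079,0],"spin": 0}])

```text
time_s: 2.5
ee_pos: [0.5284, 0.2268, 0.4042]
eef_rot: [3.141, -0.001, -2.846]
force: [-0.4, -0.7, 0.3]
grip_width: 0.002
grip_force: 0.0
```

```bash
cat >> h.py <<'E'
def look(tag):
    o=telemetry.get_obs();im,d=cams.camera("wrist");P=cloud("wrist",d,o)
    save(im,f"pics/{tag}.png");np.savez(f"{tag}.npz",im=im,P=P);return im,P
def rect(P,n,zlo,zhi,box,cond=None):
    m=(P[...,2]>zlo)&(P[...,2]<zhi)&(P[...,0]>box[0])&(P[...,0]<box[1])&(P[...,1]>box[2])&(P[...,1]<box[3])
    if cond is not None:m&=cond
    q=P[m];c,s,a=cv2.minAreaRect(q[:,:2].astype(np.float32)*1000)
    print(n,len(q),"c",np.round(c,1),"size",np.round(s,1),"ang",round(a,2),"mean",np.round(q.mean(0),4));return m
def masks(im):
    h=cv2.cvtColor(im,cv2.COLOR_RGB2HSV).astype(int);H,S,V=h[...,0],h[...,1],h[...,2]
    return ((H<8)|(H>172))&(S>150)&(V>80),(H>20)&(H<34)&(S>150)&(V>80)
E
python3 - <<'E'
from h import *
im,P=look("w1")
red,yel=masks(im)
b=(.4,.7,.1,.35)
rect(P,"red",.09,.13,b,red);rect(P,"yel",.05,.12,(.4,.54,.1,.35),yel)
g=rect(P,"box",.085,.096,(.535,.7,.1,.35))
for n in ["test_top","lever_grip","lever","test"]:
    print(n,[(np.round(q["point"],4),round(q["confidence"],2)) for q in finder.find_in(n,"wrist")[:2]])
go(.53,.226,.4,3.439)
E
```

```text
red 171 c [564. 232.] size [27.  16.8] ang 1.01 mean [0.5584 0.2343 0.1064]
yel 601 c [495.2 215.8] size [35.8 12.3] ang 16.29 mean [0.4944 0.2154 0.0877]
box 3636 c [589.7 242.3] size [100.7  80.1] ang 16.19 mean [0.57   0.2342 0.0907]
test_top [(array([0.5566, 0.238 , 0.1012]), 0.57), (array([0.509 , 0.2164, 0.0872]), 0.26)]
lever_grip [(array([0.5104, 0.2183, 0.0868]), 0.94), (array([ 0.6898, -0.029 ,  0.0366]), 0.72)]
lever [(array([0.5008, 0.217 , 0.0842]), 0.67)]
test [(array([0.5554, 0.2338, 0.1059]), 0.63)]
t 2.75 pos [0.5273 0.2283 0.4049] rot [ 3.1415e+00  4.0000e-04 -2.8429e+00] F [0.6 0.5 0.7] q [ 0.34  0.35  1.45  0.    1.34 -1.52] grip 0.00044354526971035236 0.0
slide [-0.0019 -0.003   0.0049] spin 0.0013
```

View pics/w1.png

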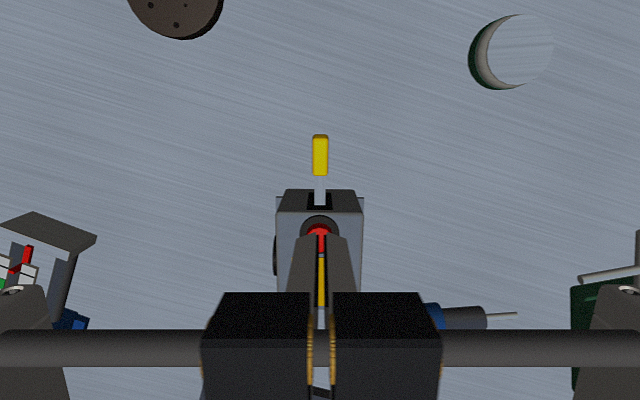

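The wrist view shows the yellow grip at (320,155), the red button at (318,232) partly behind the fingers, and the box centred near column 320. I'll press the button next.

```bash
python3 -c "
from h import *
go(.5628,.2347,.312,3.4246)"
```

```text
t 2.75 pos [0.5273 0.2283 0.4049] rot [ 3.1415e+00  4.0000e-04 -2.8429e+00] F [0.6 0.5 0.7] q [ 0.34  0.35  1.45  0.    1.34 -1.52] grip 0.00044354526971035236 0.0
slide [-0.0358 -0.0043  0.093 ] spin 0.0157
```

Call:
jog_arm(rows=[{"gripper": 0.0,"slide": [-0.018,-0.002,0.035],"spin": 0.016},{"gripper": 0.0,"slide": [-0.036,-0.0043,0.075],"spin": 0.016},{"gripper": 0.0,"slide": [-0.036,-0.0043,0.093],"spin": 0.016},{"gripper": 0.0,"slide": [-0.036,-0.0043,0.093],"spin": 0.016},{"gripper": 0.0,"slide": [-0.036,-0.0043,0.098],"spin": 0.016},{"gripper": 0.0,"slide": [-0.036,-0.0043,0.103],"spin": 0.016},{"gripper": 0.0,"slide": [-0.036,-0.0043,0.105],"spin": 0.016},{"gripper": 0.0,"slide": [-0.036,-0.0043,0.105],"spin": 0.016}])

```text
time_s: 3.55
ee_pos: [0.5637, 0.2341, 0.3005]
eef_rot: [3.141, 0.002, -2.86]
force: [0.5, 1.5, 2.7]
grip_width: 0.0003
grip_force: 1.4
```

```bash
python3 -c "
from h import *
go(.5628,.2347,.298,3.4246)
im,d=cams.camera('side');P=cloud('side',d)
save(cv2.resize(im[140:220,240:380],None,fx=5,fy=5,interpolation=2),'pics/s1.png')
"
```

```text
t 3.55 pos [0.5637 0.2341 0.3005] rot [ 3.1413e+00  1.6000e-03 -2.8602e+00] F [0.5 1.5 2.7] q [ 0.33  0.53  1.45  0.    1.16 -1.52] grip 0.0002900515087278724 1.4226512619643472
slide [0.0007 0.0009 0.0025] spin -0.0016
```

Contact is made and the force is rising. Pressing home.

Call:
jog_arm(rows=[{"gripper": 0.0,"slide": [0,0,0.001],"spin": 0},{"gripper": 0.0,"slide": [0,0,0.002],"spin": 0},{"gripper": 0.0,"slide": [0,0,0.003],"spin": 0},{"gripper": 0.0,"slide": [0,0,0.003],"spin": 0}])

```text
time_s: 4.0
ee_pos: [0.5638, 0.234, 0.2983]
eef_rot: [3.141, 0.002, -2.86]
force: [-3.7, 0.9, 15.9]
grip_width: 0.0001
grip_force: 7.7
```

```bash
python3 -c "
from h import *
go(.5628,.2347,.298,3.4246)
im,d=cams.camera('side')
save(cv2.resize(im[140:220,240:380],None,fx=5,fy=5,interpolation=2),'pics/s1.png')
"
```

```text
t 4.0 pos [0.5638 0.234  0.2983] rot [ 3.1412e+00  1.8000e-03 -2.8603e+00] F [-3.7  0.9 15.9] q [ 0.33  0.53  1.45  0.    1.16 -1.52] grip 0.00011075096805456561 7.713554289657623
slide [0.0008 0.0009 0.0003] spin -0.0017
```

View pics/s1.png

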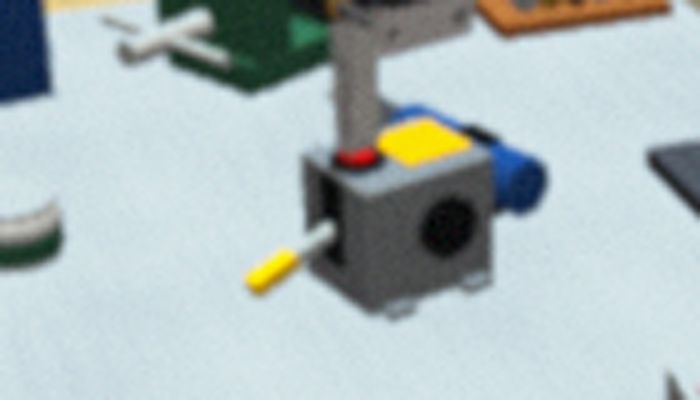

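The side crop shows the button pressed flush at (358,158) and the lever dropped, with its grip at (272,272). Releasing and moving over the lever.

```bash
python3 -c "
from h import *
go(.4975,.2155,.335,3.4246)"
```

```text
t 4.05 pos [0.5638 0.234  0.2983] rot [ 3.1413e+00  1.8000e-03 -2.8603e+00] F [-5.1  0.1 15.5] q [ 0.33  0.53  1.45  0.    1.16 -1.52] grip 0.00034135438778499355 7.793258372694254
slide [ 0.0687  0.0006 -0.0368] spin -0.0017
```

Call:
jog_arm(rows=[{"gripper": 0.0,"slide": [0,0,-0.02],"spin": 0},{"gripper": 0.0,"slide": [0,0,-0.04],"spin": 0},{"gripper": 0.045,"slide": [0.035,0.0005,-0.04],"spin": 0},{"gripper": 0.045,"slide": [0.069,0.0005,-0.037],"spin": 0},{"gripper": 0.045,"slide": [0.069,0.0005,-0.037],"spin": 0},{"gripper": 0.045,"slide": [0.069,0.0005,-0.037],"spin": 0}])

```text
time_s: 4.65
ee_pos: [0.4973, 0.215, 0.3339]
eef_rot: [-3.141, 0.0, -2.86]
force: [0.5, -0.4, 0.5]
grip_width: 0.029
grip_force: 0.0
```

```bash
python3 - <<'E'
from h import *
im,P=look("w2")
red,yel=masks(im)
rect(P,"yel",.01,.08,(.4,.56,.1,.35),yel);rect(P,"red",.09,.13,(.5,.7,.1,.35),red)
print(P[yel&(P[...,2]>.01)&(P[...,2]<.08)&(P[...,0]<.56)][:,2].max())
im,d=cams.camera("side");Q=cloud("side",d);_,y2=masks(im)
rect(Q,"yel side",.01,.08,(.4,.56,.1,.35),y2)
go(.4975,.2155,.212,3.4246)
E
```

```text
yel 669 c [496.6 215.9] size [33.6 12.5] ang 15.95 mean [0.4963 0.2157 0.0389]
red 551 c [562.3 235. ] size [24.8 24.8] ang 15.65 mean [0.5594 0.2339 0.1064]
0.046071992766306136
yel side 37 c [499.8 211.6] size [31.  14.7] ang 16.02 mean [0.5006 0.2112 0.0359]
t 4.75 pos [0.498  0.2152 0.3337] rot [-3.1414e+00  4.0000e-04 -2.8605e+00] F [ 0.7 -0.4  0.4] q [ 0.34  0.35  1.62 -0.    1.16 -1.51] grip 0.03731418450895571 0.0
slide [0.0004 0.0004 0.1217] spin -0.002
```

View pics/w2.png

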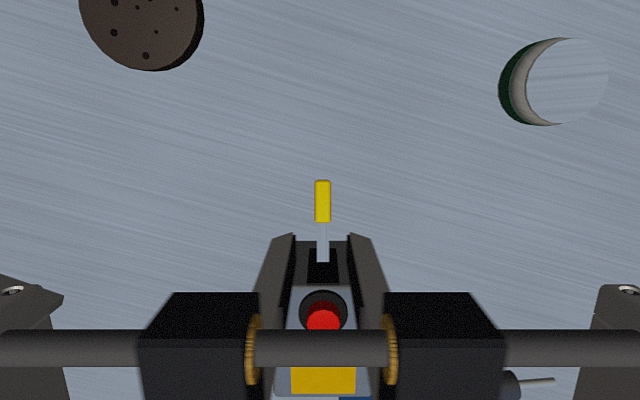

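The wrist view shows the button released at (322,318) and the lever down, its grip at (322,200) centred between the fingers. Descending, pinching and lifting.

Call:
jog_arm(rows=[{"gripper": 0.045,"slide": [0,0.0003,0.045],"spin": 0},{"gripper": 0.045,"slide": [0,0.0003,0.09],"spin": 0},{"gripper": 0.045,"slide": [0,0.0003,0.121],"spin": 0},{"gripper": 0.045,"slide": [0,0.0003,0.121],"spin": 0},{"gripper": 0.0,"slide": [0,0.0003,0.121],"spin": 0},{"gripper": 0.0,"slide": [0,0.0003,0.121],"spin": 0},{"gripper": 0.0,"slide": [0,0.0003,0.121],"spin": 0},{"gripper": 0.0,"slide": [0,0.0003,0.121],"spin": 0}], squeeze=10)

```text
time_s: 5.55
ee_pos: [0.4975, 0.2156, 0.2139]
eef_rot: [3.141, 0.002, -2.86]
force: [0.3, -0.5, 0.4]
grip_width: 0.0162
grip_force: 0.0
```

Call:
jog_arm(rows=[{"gripper": 0.0,"slide": [0,0,0],"spin": 0},{"gripper": 0.0,"slide": [0.002,0,-0.007],"spin": 0},{"gripper": 0.0,"slide": [0.004,0,-0.014],"spin": 0},{"gripper": 0.0,"slide": [0.005,0,-0.022],"spin": 0},{"gripper": 0.0,"slide": [0.005,0,-0.03],"spin": 0},{"gripper": 0.0,"slide": [0.004,0,-0.04],"spin": 0},{"gripper": 0.0,"slide": [0.0025,0,-0.048],"spin": 0},{"gripper": 0.0,"slide": [0.0025,0,-0.052],"spin": 0}])

```text
time_s: 6.35
ee_pos: [0.4949, 0.215, 0.2659]
eef_rot: [3.141, 0.001, -2.86]
force: [2.2, 5.8, -3.4]
grip_width: 0.0142
grip_force: 10.0
```

```bash
python3 - <<'E'
from h import *
go(.4975,.2155,.264,3.4246)
im,P=look("w3")
red,yel=masks(im)
rect(P,"yel",.01,.12,(.4,.54,.1,.35),yel)
E
```

```text
t 6.35 pos [0.4949 0.215  0.2659] rot [ 3.1411e+00  1.3000e-03 -2.8604e+00] F [ 2.2  5.8 -3.4] q [ 0.34  0.43  1.69  0.    1.02 -1.51] grip 0.014236045787318446 9.999321699142456
slide [-0.0026 -0.0002  0.0019] spin -0.0018
yel 1715 c [509.6 219.9] size [67.3 14.3] ang 18.13 mean [0.4925 0.2144 0.087 ]
```

Call:
jog_arm(rows=[{"gripper": 0.0,"slide": [0,0,-0.002],"spin": 0},{"gripper": 0.0,"slide": [0,0,-0.004],"spin": 0},{"gripper": 0.0,"slide": [0,0,-0.004],"spin": 0}])

```text
time_s: 6.7
ee_pos: [0.4948, 0.2149, 0.2687]
eef_rot: [3.141, 0.0, -2.86]
force: [4.0, 7.3, -8.5]
grip_width: 0.0141
grip_force: 10.0
```

The force rises against the upper stop. Opening and withdrawing straight up.

Call:
jog_arm(rows=[{"gripper": 0.05,"slide": [0,0,0],"spin": 0},{"gripper": 0.05,"slide": [0,0,0],"spin": 0},{"gripper": 0.05,"slide": [0,0,0],"spin": 0},{"gripper": 0.05,"slide": [0,0,0],"spin": 0},{"gripper": 0.05,"slide": [0,0,-0.03],"spin": 0},{"gripper": 0.05,"slide": [0,0,-0.07],"spin": 0},{"gripper": 0.05,"slide": [0,0,-0.11],"spin": 0},{"gripper": 0.05,"slide": [0,0,-0.13],"spin": 0}])

```text
time_s: 7.5
ee_pos: [0.4947, 0.2147, 0.4023]
eef_rot: [3.141, 0.004, -2.861]
force: [0.6, -0.0, -0.1]
grip_width: 0.0498
grip_force: 0.0
```

```bash
python3 - <<'E'
from h import *
im,P=look("w4")
red,yel=masks(im)
m=rect(P,"yel",.01,.12,(.4,.54,.1,.35),yel)
D=np.load("w1.npz");_,y0=masks(D["im"]);rect(D["P"],"yel at start",.01,.12,(.4,.54,.1,.35),y0)
im,d=cams.camera("top");Q=cloud("top",d);_,y2=masks(im);rect(Q,"yel top",.01,.12,(.4,.54,.1,.35),y2)
# slopes: fit z vs x
for n,PP,mm in (("now",P,m),("start",D["P"],y0&(D["P"][...,0]<.54)&(D["P"][...,2]>.05))):
    q=PP[mm];s=(q[:,0]-.59)*.96+(q[:,1]-.2423)*.279
    A=q[:,2]; k=(A>np.median(A)-.012); print(n,np.polyfit(s[k],A[k],1), np.interp(0,[0],[0]))
go(.50,-.275,.39,np.pi)
E
```

```text
yel 575 c [495.7 215.8] size [37.1 12.7] ang 15.68 mean [0.4942 0.2152 0.0875]
yel at start 601 c [495.2 215.8] size [35.8 12.3] ang 16.29 mean [0.4944 0.2154 0.0877]
yel top 0 c [0. 0.] size [0. 0.] ang 0.0 mean [nan nan nan]
now [-0.16981479  0.07063762] 0.0
start [3.00478886 0.40934795] 0.0
t 7.6 pos [0.4948 0.2147 0.4018] rot [ 3.1414  0.0052 -2.8605] F [-0.2 -0.3 -0.8] q [ 0.34  0.28  1.56 -0.    1.3  -1.51] grip 0.05038150770954779 0.0
slide [ 0.131  -0.4719  0.011 ] spin 0.2811h.py:28: RuntimeWarning: Mean of empty slice.
  print(n,len(q),"c",np.round(c,1),"size",np.round(s,1),"ang",round(a,2),"mean",np.round(q.mean(0),4));return m
  ret = um.true_divide(
```

```bash
python3 - <<'E'
from h import *
for f in ("w1","w4"):
    D=np.load(f+".npz");P=D["P"];_,y=masks(D["im"])
    q=P[y&(P[...,0]<.52)&(P[...,2]>.07)&(P[...,2]<.11)]
    s=(q[:,0]-.5897)*.96+(q[:,1]-.2423)*.279
    print(f,len(q),np.polyfit(s,q[:,2],1),[round(float(np.median(q[(s>a)&(s<a+.006),2])),4) for a in (-.112,-.106,-.1,-.094,-.088)])
E
```

```text
w1 601 [-0.17628214  0.07022406] [0.0907, 0.0893, 0.0878, 0.0863, 0.0847]
w4 575 [-0.16981479  0.07068652] [0.0907, 0.0893, 0.0875, 0.0862, 0.0847]
```

The lever profile now matches the one at the start, so it is fully up. Next I'll view the fence on the way to the cover.

```bash
python3 - <<'E'
from h import *
go(.66,-.03,.40,3.05)
E
```

```text
t 7.6 pos [0.4948 0.2147 0.4018] rot [ 3.1414  0.0052 -2.8605] F [-0.2 -0.3 -0.8] q [ 0.34  0.28  1.56 -0.    1.3  -1.51] grip 0.05038150770954779 0.0
slide [-0.0908 -0.2809  0.0022] spin 0.3727
```

Call:
jog_arm(rows=[{"gripper": 0.085,"slide": [-0.006,-0.045,0],"spin": 0.1},{"gripper": 0.085,"slide": [-0.012,-0.09,0],"spin": 0.2},{"gripper": 0.085,"slide": [-0.018,-0.135,0],"spin": 0.3},{"gripper": 0.085,"slide": [-0.024,-0.18,0],"spin": 0.37},{"gripper": 0.085,"slide": [-0.03,-0.225,0],"spin": 0.37},{"gripper": 0.085,"slide": [-0.033,-0.264,0],"spin": 0.37},{"gripper": 0.085,"slide": [-0.033,-0.264,0],"spin": 0.37},{"gripper": 0.085,"slide": [-0.033,-0.264,0],"spin": 0.37}])

```text
time_s: 8.4
ee_pos: [0.5998, -0.0302, 0.3972]
eef_rot: [3.141, -0.002, 3.051]
force: [-0.1, 1.0, -0.3]
grip_width: 0.0851
grip_force: 0.0
```

```bash
python3 - <<'E'
from h import *
im,P=look("w5")
r=finder.masks_of("stop","wrist");print([(q["confidence"],q["region"].sum()) for q in r])
print([(np.round(q["point"],4),round(q["confidence"],2)) for q in finder.find_in("stop_face","wrist")])
m=rect(P,"plate top",.045,.054,(.66,.73,-.12,.05));
m=rect(P,"fence",.02,.09,(.66,.9,-.14,.07))
m=rect(P,"scale",.06,.072,(.66,.9,-.14,.07))
go(.489,-.29,.39,np.pi)
E
```

```text
[(0.72, np.int64(3766))]
[(array([ 0.6783, -0.0408,  0.0356]), 0.69)]
plate top 941 c [682.  -43.3] size [75.4 29.4] ang 83.18 mean [ 0.6731 -0.0424  0.0502]
fence 5105 c [740.1 -50.1] size [ 82.4 147. ] ang 82.9 mean [ 0.7102 -0.0467  0.0485]
scale 1486 c [716.7 -47.4] size [40.  59.5] ang 83.36 mean [ 0.7142 -0.0472  0.0668]
t 8.55 pos [ 0.5995 -0.0286  0.3983] rot [ 3.1415e+00 -6.0000e-04  3.0541e+00] F [ 0.4 -0.  -0.1] q [-0.11  0.42  1.38  0.    1.35 -1.59] grip 0.08506045089728519 0.0
slide [ 0.0873 -0.2701  0.0083] spin -0.0875
```

View pics/w5.png

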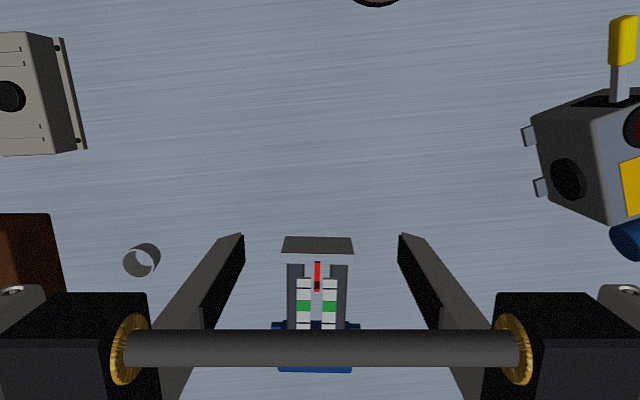

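The plate's front is at (318,247), the red pointer at (317,275) and the green band at row 306. I'll fit the plate's frame precisely.

```bash
cat > f.py <<'E'
from h import *
D=np.load("w5.npz");P=D["P"]
m=(P[...,2]>.0)&(P[...,2]<.09)&(P[...,0]>.64)&(P[...,0]<.9)&(P[...,1]>-.14)&(P[...,1]<.07)
pl=P[m&(P[...,2]>.045)&(P[...,2]<.054)&(P[...,0]<.72)]
for a in (-6,-6.5,-7,-7.5,-8):
    t=np.radians(a);u=np.array([np.cos(t),np.sin(t)]);v=np.array([-u[1],u[0]])
    s=pl[:,:2]@u;w=pl[:,:2]@v
    bins=[np.percentile(s[(w>q)&(w<q+.01)],2) for q in np.arange(w.min()+.005,w.max()-.01,.01)]
    print(a,np.round(bins,4),"w",w.min().round(4),w.max().round(4),"mid",((w.min()+w.max())/2).round(4))
t=np.radians(-6.8);u=np.array([np.cos(t),np.sin(t)]);v=np.array([-u[1],u[0]])
fr=P[m&(P[...,2]>.01)&(P[...,2]<.045)&(P[...,0]<.70)]
s=fr[:,:2]@u;print("front",len(fr),[(z,np.median(s[(fr[:,2]>z)&(fr[:,2]<z+.008)]).round(4)) for z in (.01,.018,.026,.034)])
sc=P[m&(P[...,2]>.06)&(P[...,2]<.072)];w=sc[:,:2]@v;s=sc[:,:2]@u;print("scale",w.min(),w.max(),(w.min()+w.max())/2,s.min(),s.max())
r,_=masks(D["im"]);q=P[r&m];print("pointer",len(q),(q[:,:2]@v).mean(),(q[:,:2]@u).min(),(q[:,:2]@u).max(),q[:,2].mean())
h=cv2.cvtColor(D["im"],cv2.COLOR_RGB2HSV);g=(h[...,0]>45)&(h[...,0]<85)&(h[...,1]>120)&m
q=P[g];s=q[:,:2]@u;print("green",len(q),s.min(),s.max())
E
python3 f.py
```

```text
-6 [0.6682 0.6682 0.6685 0.6685 0.6687 0.669  0.669 ] w -0.0093 0.0659 mid 0.0283
-6.5 [0.6682 0.6681 0.6683 0.6682 0.6684 0.6685 0.6684] w -0.0035 0.0719 mid 0.0342
-7 [0.6681 0.6679 0.668  0.6679 0.668  0.6679 0.6678] w 0.0024 0.0778 mid 0.0401
-7.5 [0.668  0.6676 0.6677 0.6675 0.6675 0.6673 0.6671] w 0.0082 0.0837 mid 0.0459
-8 [0.6678 0.6673 0.6674 0.667  0.667  0.6667 0.6664] w 0.014 0.0896 mid 0.0518
front 1267 [(0.01, np.float64(0.6684)), (0.018, np.float64(0.6684)), (0.026, np.float64(0.6686)), (0.034, np.float64(0.6883))]
scale 0.01774020664375063 0.0578116976788544 0.037775952161302515 0.6876098682829708 0.7471001719013523
pointer 105 0.03854227428683018 0.6769081709275938 0.7254976203078523 0.05282342922280603
green 279 0.7116813440327989 0.7440375848497701
```

Call:
jog_arm(rows=[{"gripper": 0.09,"slide": [0.014,-0.045,0],"spin": -0.05},{"gripper": 0.09,"slide": [0.029,-0.09,0],"spin": -0.05},{"gripper": 0.09,"slide": [0.043,-0.135,0],"spin": -0.05},{"gripper": 0.09,"slide": [0.058,-0.18,0],"spin": -0.05},{"gripper": 0.09,"slide": [0.072,-0.225,0],"spin": -0.05},{"gripper": 0.09,"slide": [0.1,-0.275,0],"spin": -0.05},{"gripper": 0.09,"slide": [0.11,-0.275,0],"spin": -0.05},{"gripper": 0.09,"slide": [0.11,-0.275,0],"spin": -0.05}])

```text
time_s: 9.35
ee_pos: [0.4648, -0.2939, 0.3988]
eef_rot: [3.142, -0.0, 3.101]
force: [1.3, 0.3, -0.1]
grip_width: 0.0901
grip_force: 0.0
```

```bash
python3 - <<'E'
from h import *
im,P=look("w6")
b=(.38,.62,-.42,-.2)
m=rect(P,"body",.035,.044,b);rect(P,"cap",.046,.055,b);rect(P,"all",.004,.06,b)
im,d=cams.camera("side");rect(cloud("side",d),"side body top",.037,.044,b)
go(.489,-.307,.3,3.10)
E
```

```text
body 5081 c [ 528.1 -325.4] size [ 83.9 203.9] ang 68.75 mean [ 0.4919 -0.313   0.0408]
cap 864 c [ 554.2 -333.8] size [ 56.9 163.1] ang 57.77 mean [ 0.5284 -0.3298  0.0498]
all 7850 c [ 528.8 -324.3] size [ 93.6 207.7] ang 70.45 mean [ 0.5089 -0.3211  0.0369]
side body top 767 c [ 535.6 -328.4] size [ 82.3 209.5] ang 67.88 mean [ 0.4979 -0.3178  0.0402]
t 9.45 pos [ 0.4664 -0.2926  0.3989] rot [-3.1415e+00  6.0000e-04  3.1038e+00] F [ 1.1 -0.7 -1.1] q [-0.63  0.31  1.53  0.    1.31 -2.16] grip 0.09021359868510223 0.0
slide [-0.0231 -0.0135  0.099 ] spin 0.0038
```

View pics/w6.png

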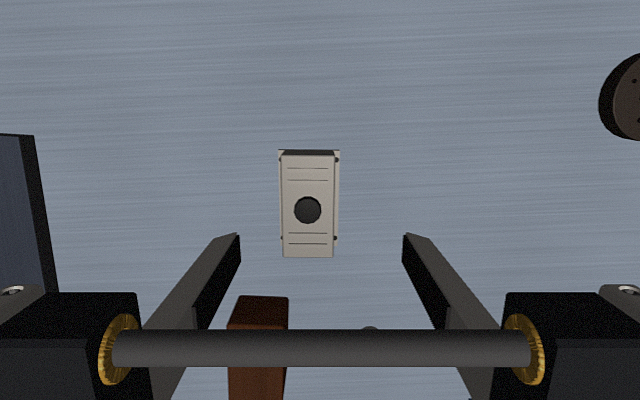

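The cover is square in the view at (308,205) with its cap at (308,210). The mallet at (258,345) polluted the rectangle fit, so I'll restrict the box.

```bash
python3 - <<'E'
from h import *
D=np.load("w6.npz");P=D["P"];b=(.40,.57,-.37,-.24)
rect(P,"body",.038,.044,b);rect(P,"cap",.047,.055,b);rect(P,"all",.004,.06,b);rect(P,"flange",.004,.010,b)
go(.489,-.307,.211,3.10)
E
```

```text
body 4790 c [ 488.7 -310. ] size [ 53.9 109.5] ang 86.85 mean [ 0.4855 -0.3097  0.0408]
cap 573 c [ 488.9 -309.9] size [26.6 27.1] ang 18.0 mean [ 0.4884 -0.3099  0.0495]
all 6280 c [ 488.9 -310.1] size [ 66.1 110.2] ang 87.12 mean [ 0.4838 -0.3088  0.0376]
flange 657 c [ 488.9 -310.1] size [ 66.1 110. ] ang 87.12 mean [ 0.4837 -0.3014  0.0076]
t 9.45 pos [ 0.4664 -0.2926  0.3989] rot [-3.1415e+00  6.0000e-04  3.1038e+00] F [ 1.1 -0.7 -1.1] q [-0.63  0.31  1.53  0.    1.31 -2.16] grip 0.09021359868510223 0.0
slide [-0.023  -0.0135  0.188 ] spin 0.0038
```

Call:
jog_arm(rows=[{"gripper": 0.094,"slide": [-0.023,-0.0164,0.03],"spin": 0.0146},{"gripper": 0.094,"slide": [-0.023,-0.0164,0.075],"spin": 0.0146},{"gripper": 0.094,"slide": [-0.023,-0.0164,0.12],"spin": 0.0146},{"gripper": 0.094,"slide": [-0.023,-0.0164,0.16],"spin": 0.0146},{"gripper": 0.094,"slide": [-0.023,-0.0164,0.187],"spin": 0.0146},{"gripper": 0.094,"slide": [-0.023,-0.0164,0.187],"spin": 0.0146},{"gripper": 0.094,"slide": [-0.023,-0.0164,0.187],"spin": 0.0146},{"gripper": 0.03,"slide": [-0.023,-0.0164,0.187],"spin": 0.0146}], squeeze=30)

```text
time_s: 10.25
ee_pos: [0.4891, -0.3108, 0.2136]
eef_rot: [-3.14, 0.002, 3.089]
force: [0.7, -0.9, 0.9]
grip_width: 0.089
grip_force: 0.0
```

Call:
jog_arm(rows=[{"gripper": 0.03,"slide": [0,0,0],"spin": 0},{"gripper": 0.03,"slide": [0,0,0],"spin": 0},{"gripper": 0.03,"slide": [0,0,0],"spin": 0},{"gripper": 0.03,"slide": [0,0,0],"spin": 0},{"gripper": 0.03,"slide": [0,0,0],"spin": 0},{"gripper": 0.03,"slide": [0,0,0],"spin": 0}])

```text
time_s: 10.85
ee_pos: [0.4882, -0.3111, 0.2119]
eef_rot: [3.141, 0.0, 3.088]
force: [0.3, 3.0, 3.8]
grip_width: 0.0538
grip_force: 30.0
```

```bash
python3 - <<'E'
from h import *
go(.489,-.307,.211,3.10)
E
```

```text
t 10.85 pos [ 0.4882 -0.3111  0.2119] rot [3.1415e+00 1.0000e-04 3.0882e+00] F [0.3 3.  3.8] q [-0.63  0.59  1.6   0.    0.96 -2.15] grip 0.053771962307161775 30.000313818454742
slide [-0.0006  0.0041  0.0009] spin -0.0118
```

Gripped at 53.8 mm. Lifting and carrying it to just before the fence.

Call:
jog_arm(rows=[{"gripper": 0.03,"slide": [0,0,-0.02],"spin": 0},{"gripper": 0.03,"slide": [0,0,-0.055],"spin": 0},{"gripper": 0.03,"slide": [0,0,-0.06],"spin": 0}])

```text
time_s: 11.15
ee_pos: [0.4886, -0.3115, 0.2748]
eef_rot: [-3.139, 0.004, 3.088]
force: [0.6, -0.3, -2.7]
grip_width: 0.0539
grip_force: 30.0
```

```bash
python3 - <<'E'
from h import *
go(.5904,-.0323,.272,3.0212)
E
```

```text
t 11.15 pos [ 0.4886 -0.3115  0.2748] rot [-3.1388  0.0039  3.0881] F [ 0.6 -0.3 -2.7] q [-0.63  0.5   1.56 -0.    1.07 -2.15] grip 0.053860579794031624 29.99857932329178
slide [-0.0867  0.2843  0.0023] spin 0.0669
```

Call:
jog_arm(rows=[{"gripper": 0.03,"slide": [-0.012,0.04,0],"spin": 0.02},{"gripper": 0.03,"slide": [-0.024,0.08,0],"spin": 0.04},{"gripper": 0.03,"slide": [-0.036,0.12,0],"spin": 0.067},{"gripper": 0.03,"slide": [-0.049,0.16,0],"spin": 0.067},{"gripper": 0.03,"slide": [-0.061,0.2,0],"spin": 0.067},{"gripper": 0.03,"slide": [-0.073,0.24,0],"spin": 0.067},{"gripper": 0.03,"slide": [-0.0867,0.2843,0],"spin": 0.067},{"gripper": 0.03,"slide": [-0.0867,0.2843,0],"spin": 0.067}])

```text
time_s: 11.95
ee_pos: [0.5907, -0.0274, 0.2702]
eef_rot: [3.141, -0.001, 3.026]
force: [-0.1, -0.7, -3.5]
grip_width: 0.054
grip_force: 30.0
```

Call:
jog_arm(rows=[{"gripper": 0.03,"slide": [0,0,0],"spin": 0},{"gripper": 0.03,"slide": [0,0,0],"spin": 0},{"gripper": 0.03,"slide": [0,0,0],"spin": 0}])

```text
time_s: 12.25
ee_pos: [0.5897, -0.033, 0.2713]
eef_rot: [-3.141, -0.001, 3.02]
force: [0.2, 0.3, -2.6]
grip_width: 0.0537
grip_force: 30.0
```

```bash
cat > g.py <<'E'
from h import *
import sys
def fr(P,zs):
    t=np.radians(-6.9);u=np.array([np.cos(t),np.sin(t)]);v=np.array([-u[1],u[0]])
    m=(P[...,0]>.4)&(P[...,0]<.68)&(P[...,1]>-.12)&(P[...,1]<.06)
    return u,v,m
o=telemetry.get_obs();im,P=look(sys.argv[1])
z0=float(sys.argv[2])
u,v,m=fr(P,0)
b=(.45,.9,-.12,.06)
t=np.radians(-6.9);S=P[...,:2]@u;W=P[...,:2]@v
Pf=np.dstack([S,W,P[...,2]])
k=(S>.5)&(S<.665)&(W>-.02)&(W<.1)&(P[...,2]>z0+.037)&(P[...,2]<z0+.044)
q=Pf[k];
if len(q): print("cover top in fence frame:",len(q),cv2.minAreaRect((q[:,:2]*1000).astype(np.float32)),"z",np.median(q[:,2]))
k=(S>.5)&(S<.665)&(W>-.02)&(W<.1)&(P[...,2]>z0+.003)&(P[...,2]<z0+.011);q=Pf[k]
if len(q)>10: print("flange z",np.median(q[:,2]),"w",q[:,1].min(),q[:,1].max(),"s",q[:,0].min(),q[:,0].max())
p=o["ee_pos"][:2];print("tcp s,w",p@u,p@v)
go(.5904,-.0323,.212,3.0212)
E
python3 g.py w7 .06
```

```text
cover top in fence frame: 16735 ((589.7272338867188, 37.26398468017578), (109.50923919677734, 78.00762176513672), 0.030608858913183212) z 0.10012936009387657
flange z 0.06705469955683155 w 0.003879179090085209 0.07015031426677394 s 0.5349100494761034 0.643764927936314
tcp s,w 0.5893610262876829 0.03809887341575656
t 12.3 pos [ 0.5897 -0.0329  0.2714] rot [-3.1415e+00 -3.0000e-04  3.0197e+00] F [ 0.2  0.8 -2.9] q [-0.12  0.53  1.53 -0.    1.09 -1.57] grip 0.05340343612025587 29.99850958585739
slide [-0.0006  0.0007  0.0594] spin -0.0015
```

View pics/w7.png

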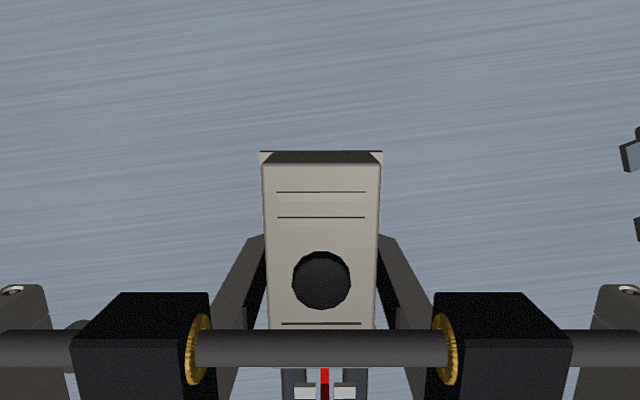

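The cover is held level and square; the pointer at (325,385) sits slightly right of the cap at (321,281), so I'll shift it +1.7 mm sideways and lower.

Call:
jog_arm(rows=[{"gripper": 0.03,"slide": [0,0.0017,0.02],"spin": 0},{"gripper": 0.03,"slide": [0,0.0017,0.04],"spin": 0},{"gripper": 0.03,"slide": [0,0.0017,0.053],"spin": 0},{"gripper": 0.03,"slide": [0,0.0017,0.057],"spin": 0},{"gripper": 0.03,"slide": [0,0.0017,0.058],"spin": 0},{"gripper": 0.03,"slide": [0,0.0017,0.058],"spin": 0},{"gripper": 0.03,"slide": [0,0.0017,0.058],"spin": 0}])

```text
time_s: 13.0
ee_pos: [0.5903, -0.0302, 0.2145]
eef_rot: [3.142, 0.001, 3.021]
force: [0.3, 0.8, -2.9]
grip_width: 0.0541
grip_force: 30.0
```

```bash
python3 g.py w8 0; python3 -c "
from h import *
for _ in range(3):
    im,P=look('w8');o=telemetry.get_obs();print(o['ee_pos'],o['force'])"
```

```text
cover top in fence frame: 13469 ((590.5350952148438, 39.854225158691406), (77.36743927001953, 110.08565521240234), 89.65074157714844) z 0.043090958332098
flange z 0.009729133856629962 w -0.00761798908735366 0.08270470969828904 s 0.5120359164494874 0.644612098311453
tcp s,w 0.589680588860803 0.040893966546261054
t 13.05 pos [ 0.5903 -0.0302  0.2144] rot [-3.1416e+00  1.3000e-03  3.0212e+00] F [-0.1  0.2 -3.5] q [-0.11  0.61  1.56 -0.    0.98 -1.56] grip 0.05397081273906372 29.99858468770981
slide [-0.0003 -0.0021  0.0024] spin -0.0
[ 0.59026691 -0.03019445  0.21431202] [-0.24761731  0.41585143 -2.88290419]
[ 0.59021739 -0.03019781  0.21417616] [ 0.22745893 -0.46869292 -2.67945629]
[ 0.59020032 -0.03016735  0.21404941] [-0.8065145  -0.21793711 -2.7641589 ]
```

Call:
jog_arm(rows=[{"gripper": 0.03,"slide": [0,0,0],"spin": 0},{"gripper": 0.03,"slide": [0,0,0.001],"spin": 0},{"gripper": 0.03,"slide": [0,0,0.0015],"spin": 0},{"gripper": 0.03,"slide": [0,0,0.0015],"spin": 0},{"gripper": 0.03,"slide": [0,0,0.0015],"spin": 0}])

```text
time_s: 13.7
ee_pos: [0.5901, -0.0302, 0.2121]
eef_rot: [-3.142, -0.0, 3.021]
force: [0.3, 0.7, -3.0]
grip_width: 0.0538
grip_force: 30.0
```

```bash
python3 g.py w9 0; python3 - <<'E'
from h import *
D=np.load('w9.npz');P=D['P'];t=np.radians(-6.9);u=np.array([np.cos(t),np.sin(t)]);v=np.array([-u[1],u[0]])
S=P[...,:2]@u;W=P[...,:2]@v
k=(S<.57)&(S>.52)&(P[...,2]>.036)&(P[...,2]<.047)
for a in np.arange(.535,.57,.007):
    w=W[k&(S>a)&(S<a+.007)&(W>0)&(W<.08)];print(round(a,3),w.min().round(4),w.max().round(4),((w.min()+w.max())/2).round(4))
k=(P[...,2]<.005)&(S<.6)&(S>.4);print("bench z",np.median(P[k][:,2]))
E
```

```text
cover top in fence frame: 16653 ((590.01513671875, 40.16117477416992), (110.46357727050781, 77.5029067993164), 1.001341462135315) z 0.040937698484961205
flange z 0.007778542845310127 w -0.00973340945389064 0.09366250008009404 s 0.5119265427302407 0.6446658799416729
tcp s,w 0.5894919763869634 0.04092731989312734
t 13.75 pos [ 0.5901 -0.0302  0.2121] rot [-3.1416 -0.      3.0212] F [-0.6 -0.7 -2.7] q [-0.11  0.61  1.56 -0.    0.97 -1.56] grip 0.05391537744990964 29.998549818992615
slide [-0.0005 -0.0021  0.0001] spin 0.0
0.535 0.013 0.0668 0.0399
0.542 0.013 0.0669 0.0399
0.549 0.013 0.0672 0.0401
0.556 0.0129 0.0668 0.0399
0.563 0.0129 0.067 0.0399
bench z 0.0006752261038709129
```

Call:
jog_arm(rows=[{"gripper": 0.03,"slide": [0,-0.001,0.0],"spin": 0},{"gripper": 0.03,"slide": [0,-0.001,0.0005],"spin": 0},{"gripper": 0.03,"slide": [0,-0.001,0.001],"spin": 0},{"gripper": 0.03,"slide": [0,-0.001,0.001],"spin": 0}])

```text
time_s: 14.15
ee_pos: [0.59, -0.0313, 0.2119]
eef_rot: [-3.141, 0.0, 3.021]
force: [-4.5, -0.2, 6.5]
grip_width: 0.0536
grip_force: 30.0
```

On the bench. Pushing towards the fence.

Call:
jog_arm(rows=[{"gripper": 0.03,"slide": [-0.006,0,-0.0005],"spin": 0},{"gripper": 0.03,"slide": [-0.012,0,-0.0005],"spin": 0},{"gripper": 0.03,"slide": [-0.018,0,-0.0005],"spin": 0},{"gripper": 0.03,"slide": [-0.021,0,-0.0005],"spin": 0},{"gripper": 0.03,"slide": [-0.025,0,-0.0005],"spin": 0},{"gripper": 0.03,"slide": [-0.029,0,-0.0005],"spin": 0},{"gripper": 0.03,"slide": [-0.033,0,-0.0005],"spin": 0},{"gripper": 0.03,"slide": [-0.033,0,-0.0005],"spin": 0}])

```text
time_s: 14.95
ee_pos: [0.6231, -0.0352, 0.2119]
eef_rot: [-3.142, -0.0, 3.021]
force: [-4.6, 0.6, 5.6]
grip_width: 0.0536
grip_force: 30.0
```

```bash
cat > k.py <<'E'
from h import *
import sys
o=telemetry.get_obs();im,d=cams.camera("top");P=cloud("top",d)
save(cv2.resize(im[80:190,290:400],None,fx=5,fy=5,interpolation=cv2.INTER_CUBIC),f"pics/{sys.argv[1]}.png")
t=np.radians(-6.9);u=np.array([np.cos(t),np.sin(t)]);v=np.array([-u[1],u[0]])
p=o["ee_pos"][:2];print("tcp s,w",p@u,p@v,"force s,w",o["force"][:2]@u,o["force"][:2]@v,o["force"][2],"z",o["ee_pos"][2],"moment",np.round(o["moment"],2),"yaw",o["eef_rot"][2],"t",o["time_s"])
r,_=masks(im);S=P[...,:2]@u
h=cv2.cvtColor(im,cv2.COLOR_RGB2HSV);g=(h[...,0]>45)&(h[...,0]<85)&(h[...,1]>90)
b=(P[...,0]>.6)&(P[...,0]<.8)&(P[...,1]>-.1)&(P[...,1]<.02)&(P[...,2]>.03)
for n,m in(("pointer",r&b),("green",g&b)):
    if m.any(): s=S[m];print(n,m.sum(),s.min(),s.max(),s.mean())
E
python3 k.py t1
```

```text
tcp s,w 0.622807800861048 0.03995768566917099 force s,w -4.617145784580464 0.02742615040606755 5.576295059941344 z 0.21191058395243695 moment [0.25 0.71 0.15] yaw 3.021388087726174 t 14.95
```

Call:
jog_arm(rows=[{"gripper": 0.03,"slide": [-0.003,0,-0.0003],"spin": 0},{"gripper": 0.03,"slide": [-0.006,0,-0.0003],"spin": 0},{"gripper": 0.03,"slide": [-0.009,0,-0.0003],"spin": 0},{"gripper": 0.03,"slide": [-0.009,0,-0.0003],"spin": 0},{"gripper": 0.03,"slide": [-0.009,0,-0.0003],"spin": 0}])

```text
time_s: 15.5
ee_pos: [0.6316, -0.0362, 0.2119]
eef_rot: [-3.141, -0.002, 3.022]
force: [-7.6, 0.8, 6.1]
grip_width: 0.0537
grip_force: 30.0
```

```bash
python3 k.py t2; python3 - <<'E'
from h import *
im,P=look("w10");s,_=cams.camera("side")
a=cv2.resize(im[280:400,230:410],(800,533),interpolation=cv2.INTER_CUBIC)
save(cv2.resize(s[195:245,360:440],(800,500),interpolation=cv2.INTER_CUBIC),"pics/s2.png");save(a,"pics/w10c.png")
E
```

```text
tcp s,w 0.6313378768855128 0.039961612907637306 force s,w -7.649264184335167 -0.09664274281459806 6.057447207438151 z 0.21190410558165146 moment [0.29 1.39 0.19] yaw 3.02150748611521 t 15.5
```

View pics/s2.png

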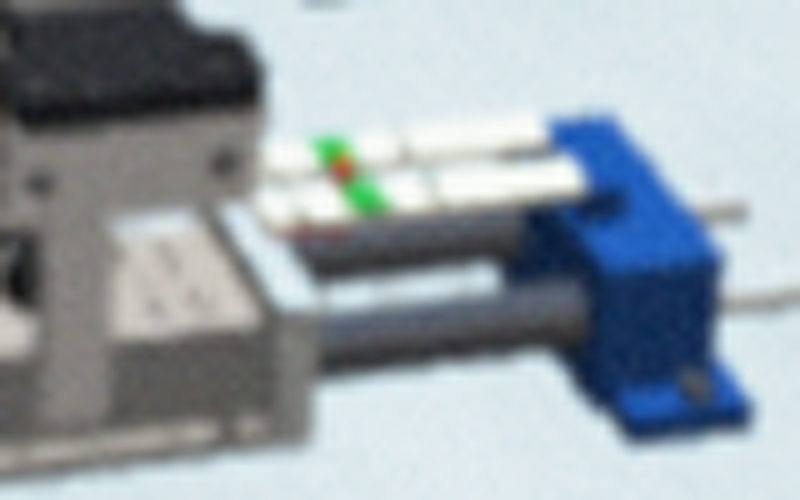

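View pics/w10c.png

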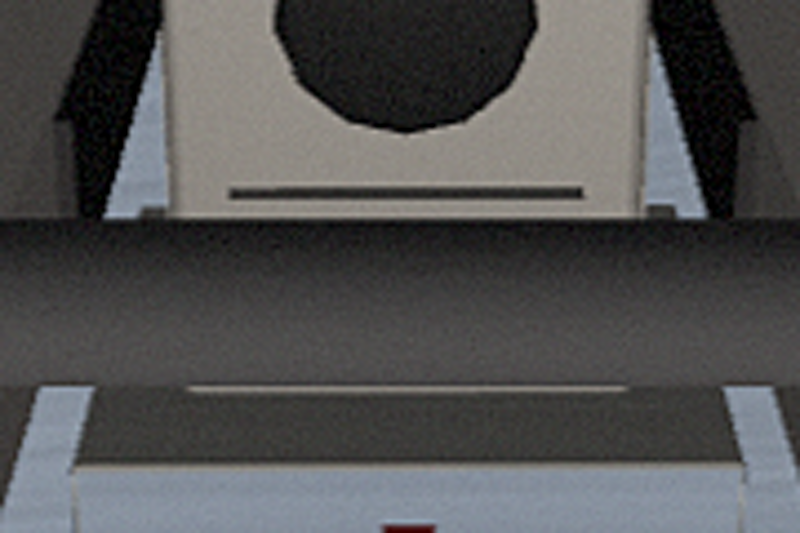

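The side crop shows the pointer tip at (342,165) inside the green band, and the cover end against the plate. The wrist crop has the cover end centred at column 407 against the plate's 409. I'll check the numbers.

```bash
python3 - <<'E'
from h import *
t=np.radians(-6.9);u=np.array([np.cos(t),np.sin(t)]);v=np.array([-u[1],u[0]])
for f in("w5","w10"):
    P=np.load(f+".npz")["P"];S=P[...,:2]@u;W=P[...,:2]@v
    for w0 in (.01,.018,.056,.064):
        k=(S>.66)&(S<.74)&(W>w0)&(W<w0+.005)&(P[...,2]>.046)&(P[...,2]<.054);s=S[k];print(f,w0,len(s),np.percentile(s,[2,98]).round(4) if len(s) else None)
o=telemetry.get_obs();print(o["time_s"],o["ee_pos"],o["force"])
E
```

```text
w5 0.01 64 [0.6683 0.6801]
w5 0.018 54 [0.6682 0.6798]
w5 0.056 55 [0.6681 0.68  ]
w5 0.064 58 [0.6679 0.6794]
w10 0.01 214 [0.6862 0.6956]
w10 0.018 213 [0.6862 0.6954]
w10 0.056 219 [0.686  0.6957]
w10 0.064 219 [0.686  0.6957]
15.65 [ 0.63156035 -0.03616841  0.21189404] [-7.50298035  1.14297032  4.38955558]
```

Call:
jog_arm(rows=[{"gripper": 0.03,"slide": [-0.001,0,0],"spin": 0},{"gripper": 0.03,"slide": [-0.0025,0,0],"spin": 0},{"gripper": 0.03,"slide": [-0.0025,0,0],"spin": 0},{"gripper": 0.03,"slide": [-0.0025,0,0],"spin": 0},{"gripper": 0.03,"slide": [-0.0025,0,0],"spin": 0}])

```text
time_s: 16.15
ee_pos: [0.6338, -0.0364, 0.2119]
eef_rot: [-3.141, -0.003, 3.022]
force: [-12.2, 0.6, 8.1]
grip_width: 0.0542
grip_force: 30.0
```

```bash
python3 - <<'E'
from h import *
t=np.radians(-6.9);u=np.array([np.cos(t),np.sin(t)]);v=np.array([-u[1],u[0]])
for i in range(3):
    o=telemetry.get_obs();im,P=look("w11");print(o["time_s"],o["ee_pos"][:2]@u,o["ee_pos"][2],o["force"].round(1),o["eef_rot"].round(4),o["joint_vel"].round(3))
S=P[...,:2]@u;W=P[...,:2]@v
for w0 in (.01,.064):
    k=(S>.66)&(S<.74)&(W>w0)&(W<w0+.005)&(P[...,2]>.046)&(P[...,2]<.054);print(np.percentile(S[k],[2,98]).round(4))
for a,c in((.56,"back"),):
    k=(S>.57)&(S<.62)&(P[...,2]>.037)&(P[...,2]<.044)&(W>0)&(W<.08);print("top z",np.median(P[k][:,2]))
r,y=masks(im);m=r&(P[...,2]>.03)&(S>.66);print("pointer",m.sum(),S[m].min() if m.any() else None,S[m].max() if m.any() else None)
s,d=cams.camera("side");Q=cloud("side",d);S2=Q[...,:2]@u;r,_=masks(s)
h=cv2.cvtColor(s,cv2.COLOR_RGB2HSV);g=(h[...,0]>45)&(h[...,0]<85)&(h[...,1]>90);b=(np.abs(Q[...,0]-.72)<.08)&(np.abs(Q[...,1]+.05)<.06)&(Q[...,2]>.03)
print("side pointer px",np.argwhere(r&b).tolist(),"green",np.argwhere(g&b).tolist(),"top z>",)
save(cv2.resize(s[195:245,360:440],(800,500),interpolation=cv2.INTER_CUBIC),"pics/s3.png")
E
```

```text
16.15 0.6336213714664551 0.2118788391616372 [-12.2   0.6   8.1] [-3.1414e+00 -2.9000e-03  3.0216e+00] [-0.002  0.     0.    -0.001 -0.001  0.001]
16.2 0.6336114056915666 0.21188618566096745 [-11.9   1.    8.2] [-3.1415e+00 -2.9000e-03  3.0215e+00] [ 0.     0.001 -0.001  0.001 -0.    -0.001]
16.25 0.6335980210949836 0.21188914329487712 [-12.7   0.7   8.8] [-3.1414e+00 -2.9000e-03  3.0216e+00] [-0.001  0.001 -0.001  0.001 -0.001  0.001]
[0.6884 0.6977]
[0.6879 0.6979]
top z 0.04075632766005331
pointer 0 None None
side pointer px [] green [[209, 393], [209, 394], [210, 392], [210, 393], [210, 394], [213, 395], [214, 395], [214, 396], [214, 397], [215, 395], [215, 396], [215, 397]] top z>
```

View pics/s3.png

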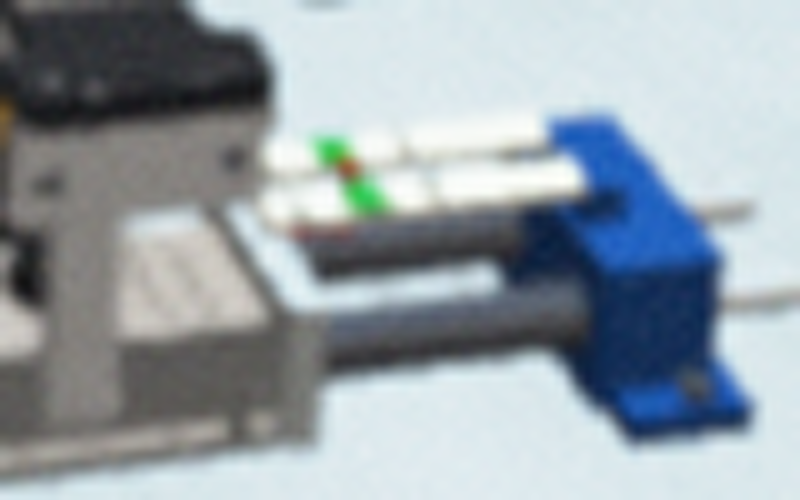

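The pointer tip at (348,168) is mid-band and the cover end is flush. I'll ease the downward load a little and hold steady.

Call:
jog_arm(rows=[{"gripper": 0.03,"slide": [0,0,-0.0002],"spin": 0},{"gripper": 0.03,"slide": [0,0,-0.0004],"spin": 0},{"gripper": 0.03,"slide": [0,0,-0.0004],"spin": 0},{"gripper": 0.03,"slide": [0,0,-0.0004],"spin": 0},{"gripper": 0.03,"slide": [0,0,-0.0004],"spin": 0},{"gripper": 0.03,"slide": [0,0,-0.0004],"spin": 0},{"gripper": 0.03,"slide": [0,0,-0.0004],"spin": 0}])

```text
time_s: 17.05
ee_pos: [0.6338, -0.0364, 0.2119]
eef_rot: [-3.141, -0.003, 3.022]
force: [-9.5, 1.6, 3.5]
grip_width: 0.0536
grip_force: 30.0
```

```bash
python3 - <<'E'
from h import *
t=np.radians(-6.9);u=np.array([np.cos(t),np.sin(t)]);v=np.array([-u[1],u[0]])
for i in range(4):
    o=telemetry.get_obs();im,P=look("w12");print(o["time_s"],(o["ee_pos"][:2]@u).round(4),o["ee_pos"][2].round(4),o["force"].round(1),o["eef_rot"].round(4))
S=P[...,:2]@u;W=P[...,:2]@v
for w0 in (.01,.064):
    k=(S>.66)&(S<.74)&(W>w0)&(W<w0+.005)&(P[...,2]>.046)&(P[...,2]<.054);print(np.percentile(S[k],[2,98]).round(4))
k=(S>.57)&(S<.66)&(P[...,2]>.037)&(P[...,2]<.044)&(W>.02)&(W<.06);print("top",np.median(P[k][:,2]),np.polyfit(S[k],P[k][:,2],1))
E
```

```text
17.05 0.6336 0.2119 [-9.5  1.6  3.5] [-3.1415e+00 -3.0000e-03  3.0215e+00]
17.1 0.6336 0.2119 [-9.8  1.5  4.5] [-3.1415e+00 -3.0000e-03  3.0215e+00]
17.15 0.6336 0.2119 [-10.    0.7   4. ] [-3.1414e+00 -3.0000e-03  3.0216e+00]
17.2 0.6336 0.2119 [-10.    2.4   4.8] [-3.1415e+00 -3.1000e-03  3.0216e+00]
[0.6882 0.6976]
[0.688  0.6979]
top 0.04079975508187067 [-0.00239567  0.04241225]
```

```bash
python3 -c "
from h import *
print(workorder.hand_in())"
```

```text
the job is handed in; nothing more can be done
None
```

The trip box tripped on the test button and its lever is back fully up; the cover is held flat, flush and centred on the stop plate with the pointer mid-band (about 0.020 m, roughly 10 N at the wrist), and the job is handed in.

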